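# Wind down the counter press and put its crank away

## Robot

A 7-joint arm with a two-finger parallel gripper is mounted at the origin on a cart in front of the work surface, level with it; the furniture and walls round the work are solid. World frame = base frame: x ahead of the robot, y to its left, z up, the work surface at z = 0. Lengths are in m, angles in rad, forces in N, time in s.
With the tool pointing down it reaches from about 0.35 to 0.9 m from the base axis. Payload 8.1 kg.
Tool frame: the origin (TCP) lies at the centre of the arm's flange, where the gripper is bolted on; the fingertips stand 178 mm ahead of it and the grasp point (between the pads) lies 159 mm ahead of it (arm.finger_overhang is the distance from the TCP to the fingertips, in m); z points along the fingers, y is the line along which they close (so a half turn about z gives the same grasp; the last joint's range is limited). The gripper opens to 92 mm and grips with 3 to 60 N. Pads are 19 mm wide; open, the fingers measure 130 mm over their backs; the gripper's body (75 mm by 190 mm) begins 47 mm behind the grasp point.
Start: joints at [-1.359, 0.434, 0.025, 1.573, -0.012, 1.134, -0.075], TCP at [0.194, 0.594, 0.405] pointing down, gripper open.
Joint ranges: [-2.62, 2.62], [-0.44, 2.09], [-1.27, 1.32], [0.08, 2.57], [-1.32, 4.46], [0.12, 2], [-2.74, 2.74]. Speed limits (rad/s): [2.22, 2.22, 3.01, 3.01, 3.14, 3.14, 3.14].

## Interface

Orientations are given as [roll, pitch, yaw] about the fixed x, y, z axes, in that order (R = Rz(yaw) Ry(pitch) Rx(roll)).
In Python, from bench import readout, grab_frame, workorder, arm gives the robot as it stands. The module is installed in compiled form; this text tells all that it offers.
- The arm moves only by the tool drive_tool, never from a script. Its argument "increments" is a list of rows, each a list of 7 numbers: the shift along the world's x, y, z scaled (see below), then the turn, a rotation vector about the world's x, y, z scaled (see below), then the finger opening in mm, from 0 to 91.8. In form: [[x, y, z, ax, ay, az, gripper], ...]. A call has 1 to 12 rows; each row shifts and turns the commanded pose from where the row before left it; what a row does not reach is not made up. The controller multiplies each number of a shift by 0.12 m and each number of a turn by 180 degrees. A row lasts 1/8 s, in which the tool goes at most 62.5 mm and 10.7 degrees, less where a joint would pass 70% of its speed; a pose out of reach is approached as far as the arm can. A call with a number of a shift or a turn outside -1 to 1 is refused whole. A call with a gripper value outside its range is refused whole. The fingers move at their own pace and stop on an object; "grip_force" is the grip in N (left out, the last holds). Time passes only in rows, so rows that do not move let the fingers close. It gives the time, the measured TCP pose, the force, the opening and the grip force at its end, in the units of the state.
- readout.get_state(): the state, without advancing time (a new reading comes with each control period).
- grab_frame(name): name is "scene" or "top" or "wrist"; returns a dict with "color" (420x560x3 uint8, red, green, blue), "camera_matrix" (3x3 intrinsics, pixels), "rvec" (rotation vector, rad) and "tvec" (3), from world to camera coordinates, as OpenCV has them. Camera axes: x right, y down, z forward; pixel columns grow to the right and rows downward; lengths in m; the calibration is good to about 2 mm. A picture is of the moment at which its call begins. There is no depth.
- workorder.finish_job(): hands the job in; it is judged then, once.
The state is a dict: "time": time; "q": joint angles; "joint_vel": joint speeds; "tau": joint torques, N m; "position": TCP position; "tcp_rot": TCP orientation; "force": force on the tool from outside, world axes, zero at the start; "moment": the same for the moment, N m; "width": finger opening in m; "finger_force": force on a finger pad.
Only numpy, scipy, OpenCV 4.12 (cv2) and the standard library are available. Lean on these libraries where they do the work, as an engineer would, in place of code of your own. Each camera call takes 0.05 s, during which the arm holds its last target. There are 200 camera calls.

## Task

Flatten the sketch pad that lies in the counter press: take the loose crank from the wooden tray, fit it right down over the square end of the press screw and turn it clockwise (seen from above) until the plate is pressed firmly on the pad and the screw will go no further. Then lift the crank off and lay it flat inside the tray again, set down rather than dropped, with the pad still in the press and the ink bottles still standing.

Things in the scene. Friction and masses are not known exactly. Their poses are not given: they have to be found in the camera images.
- press: Fixed grey screw press on the counter, base 164 x 164 x 16 mm, two upright round columns at its own y = +66 and -66 mm carrying a beam (44 x 164 mm, top 107 mm above the counter). Origin under the centre of the base, z up. Nothing of it rises above 112 mm except the screw end on its centre line.
- square (a point): Foot of the square end of the press screw, on the vertical screw axis, on top of its round collar (36 mm across), 117 mm above the counter. From here the square end, 20 x 20 mm, rises 23 mm, then tapers to 14 x 14 mm over 9 mm more. x and y axes lie along the normals of the square's flats and turn with the screw; z up. The crank is fully fitted when its underside lies on the collar, i.e. its origin is at this point.
- screw (a joint): Turn of the screw in rad, growing clockwise seen from above. Starts at 0 to 1.5; stops hard at 5.5 (so 4.0 to 5.5 rad are to be turned). 1 rad lowers the plate by 4 mm; the plate first touches the pad near 5.33 and presses firmly from about 5.4 on; when let go it may ease back by under 0.1 rad. The screw turns stiffly (0.2 N m) and stays where it is left. It must be turned with the crank only.
- platen: Steel pressing plate (152 x 74 x 12 mm), origin at the centre of its underside, that hangs below the beam and goes down with the screw; 43 to 49 mm above the counter at the start, 27 mm when wound down. z up.
- pad: Spiral-bound sketch pad, 140 x 95 mm, 12 mm thick, lying loose on the press base (16 mm above the counter) under the plate, long side along the press's x. Origin under its centre.
- crank: Loose steel crank, about 0.3 kg, lying flat in the tray. Origin: underside of its hub, on the centre line of the hole. Hub: square block 44 x 44 mm, 36 mm high, flats facing its own x and y, with a square 22.5 x 22.5 mm hole right through from top to bottom (it fits the square end in any of four turns). A flat arm 18 mm wide and 14 mm high runs along its own +x at the underside to the handle 75 mm from the hole. z up.
- knob (a point): Middle of the crank's upright black handle, 75 mm along the crank's +x from the hole axis and 50 mm above the crank's underside. The handle is a round grip, 28 mm in diameter, from 18 to 78 mm, topped by a flat pin head to 82 mm, above the crank's underside, and spins freely on its own upright pin, so it can be led round in a circle without turning the hand.
- tray: Fixed shallow wooden tray, 170 (its x) x 140 (its y) x 14 mm outside, walls 6 mm thick, inside floor 6 mm above the counter. Origin under its centre, z up.
- bottle_a: Ink bottle, 35 mm in diameter, 80 mm high, standing between the work places in front of the paint box. Origin under its centre, z up. Must be left standing.
- bottle_b: Ink bottle, 35 mm in diameter, 80 mm high, standing at the left rear of the counter. Origin under its centre, z up. Must be left standing.

How it is judged:
By the outcome, as a careful person would: the job done as asked, in the order asked, and still so for the second after the job is handed in, with the robot touching nothing.
It also fails if it takes over 72 s, if anything falls off the work surface, if the arm or the gripper's body presses on something with over 40 N, if the wrist force passes 120 N, or if a joint passes its speed limit or range.

## Working session

There is one attempt and no reset: what is moved stays moved. The work goes in short steps, Python scripts to look and compute and a tool call to move; the robot and the scene stay as the last step left them, time stands still between calls to the robot, and variables do not carry over. Pictures are saved under pics/ and viewed, at most 10 in all, crops included, and the job is handed in when it is done.

Besides the shell and the picture viewer there is one more tool, called after "Request:" by a JSON object that holds its "api" and its "payload", one argument or row to a line. drive_tool: Moves the arm, as the interface text tells. Its arguments: {"type":"object","properties":{"increments":{"type":"array","items":{"type":"array","items":{"type":"number"}}},"grip_force":{"type":"number"}},"required":["increments"]}

```bash
mkdir -p pics
cat > h.py <<'E'
import numpy as np, cv2
from bench import readout, grab_frame, workorder, arm
def shot(n,f):
    d=grab_frame(n); cv2.imwrite(f'pics/{f}.png',d['color'][:,:,::-1]); 
    np.savez(f'pics/{f}.npz',**{k:d[k] for k in('camera_matrix','rvec','tvec')}); return d
def w(f,u,v,z):
    d=np.load(f'pics/{f}.npz');K=d['camera_matrix'];R=cv2.Rodrigues(d['rvec'])[0];t=d['tvec'].ravel()
    r=R.T@np.linalg.inv(K)@[u,v,1];c=-R.T@t
    return c+r*(z-c[2])/r[2]
def px(f,p):
    d=np.load(f'pics/{f}.npz'); return cv2.projectPoints(np.array(p,float).reshape(-1,1,3),d['rvec'],d['tvec'],d['camera_matrix'],None)[0].reshape(-1,2)
E
python3 - <<'E'
from h import *
a=shot('top','top1');b=shot('scene','sc1')
for d in(a,b):
    R=cv2.Rodrigues(np.array(d['rvec']))[0];print(-R.T@np.ravel(d['tvec']),d['camera_matrix'][0])
s=readout.get_state();print({k:s[k] for k in('time','position','tcp_rot','force','width')})
E
```

```text
[ 0.4840596  -0.1227521   0.94346712] [387.52361138   0.         273.43713988]
[0.22828612 0.55484816 0.54127284] [429.47638634   0.         279.24929194]
{'time': 0.1, 'position': array([0.19345875, 0.5940897 , 0.4040255 ]), 'tcp_rot': array([-3.14018969e+00,  1.04114779e-04,  2.82675562e+00]), 'force': array([ 0.24823774,  0.13875545, -0.58438222]), 'width': 0.09192509895776321}
```

View pics/top1.png

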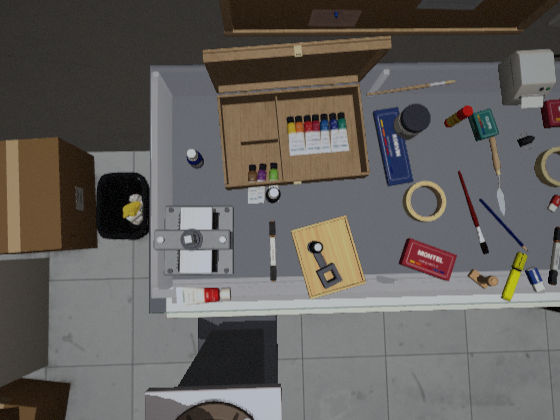

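View pics/sc1.png

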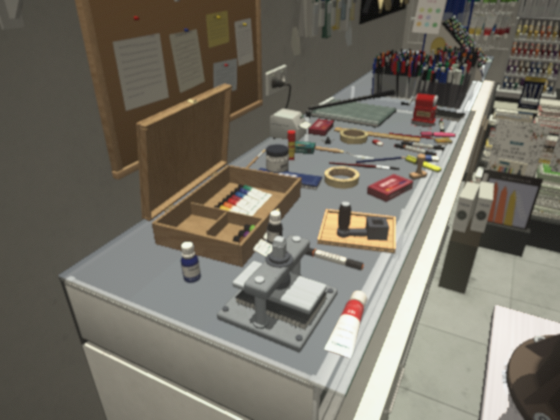

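The top view shows the press (screw near px 192,239), tray (328,257), crank hub (329,274) and knob (317,246), and bottles (273,194) and (194,157). Next, an enlarged crop.

Run:
```python
from h import *
i=cv2.imread('pics/top1.png')
a=cv2.resize(i[200:284,150:240],None,fx=4.4,fy=4.4,interpolation=cv2.INTER_CUBIC)
b=cv2.resize(i[210:301,285:371],None,fx=4.4,fy=4.4,interpolation=cv2.INTER_CUBIC)
o=np.zeros((402,780,3),np.uint8);o[:a.shape[0],:a.shape[1]]=a;o[:b.shape[0],400:400+b.shape[1]]=b[:402]
cv2.imwrite('pics/crop1.png',o);print(a.shape,b.shape)
```

```text
(370, 396, 3) (400, 378, 3)
```

View pics/crop1.png

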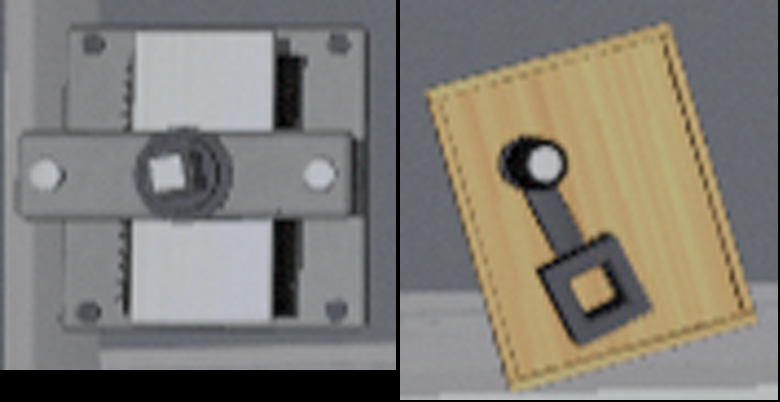

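The crop shows the square's top centre at crop px (167,173), turned about 8° counter-clockwise. The crank hub's corners are clear, with the pin head at (545,163). The tray corners are clear too.

Run:
```python
from h import *
A=lambda x,y:(150+(x+.5)/4.4-.5,200+(y+.5)/4.4-.5)
B=lambda x,y:(285+(x-400+.5)/4.4-.5,210+(y+.5)/4.4-.5)
f='top1'
print('sq',w(f,*A(167,173),.149),'collar',w(f,*A(183,173),.115))
q=[w(f,*A(*p),.149) for p in[(148,158),(180,153),(187,188),(156,193)]];e=q[1]-q[0];print(np.round(q,4),np.degrees(np.arctan2(e[1],e[0])))
h=[w(f,*B(*p),.042) for p in[(537,268),(610,235),(652,307),(583,345)]];hc=np.mean(h,0);print('hub',hc,np.round(h,4))
k=w(f,*B(545,163),.088);d=k-hc;print('knob',k,np.hypot(*d[:2]),np.degrees(np.arctan2(d[1],d[0])))
t=[w(f,*B(*p),.014) for p in[(428,92),(668,25),(755,318),(512,390)]];print('tray',np.mean(t,0),np.round(t,3))
print('press',[w(f,*A(*p),.016)for p in[(67,28),(367,28),(367,328),(63,328)]])
print('bot',w(f,273,188,.08),w(f,193,154,.08))
print(readout.get_state()['q'])
```

```text
sq [0.50030962 0.02870483 0.149     ] collar [0.50082123 0.02752187 0.115     ]
[[0.5074 0.0374 0.149 ]
 [0.5094 0.0227 0.149 ]
 [0.4932 0.0196 0.149 ]
 [0.4912 0.0338 0.149 ]] -82.41122273165483
hub [ 0.41094096 -0.27564327  0.042     ] [[ 0.4225 -0.2451  0.042 ]
 [ 0.4387 -0.2843  0.042 ]
 [ 0.4006 -0.3051  0.042 ]
 [ 0.3819 -0.268   0.042 ]]
knob [ 0.47770228 -0.24468675  0.088     ] 0.07358927105089148 24.876655829674593
tray [ 0.45370707 -0.27953019  0.014     ] [[ 0.517 -0.192  0.014]
 [ 0.551 -0.326  0.014]
 [ 0.391 -0.367  0.014]
 [ 0.356 -0.233  0.014]]
press [array([0.58281448, 0.10752477, 0.016     ]), array([ 0.57932067, -0.05475839,  0.016     ]), array([ 0.4173857 , -0.05223501,  0.016     ]), array([0.4216899 , 0.10976934, 0.016     ])]
bot [ 0.6114456  -0.14974037  0.08      ] [0.69233255 0.02861378 0.08      ]
[-1.35860338  0.43515381  0.02493918  1.5739985  -0.01161078  1.13399193
 -0.07510147]
```

Request:
{"api": "drive_tool", "payload": {
  "increments": [
    [0.192,-0.365,0,0,0,-0.04,91.8],
    [0.192,-0.365,0,0,0,-0.04,91.8],
    [0.192,-0.365,0,0,0,-0.04,91.8],
    [0.192,-0.365,0,0,0,-0.04,91.8],
    [0.192,-0.365,0,0,0,-0.04,91.8],
    [0.192,-0.365,0,0,0,-0.04,91.8],
    [0.192,-0.365,0,0,0,-0.04,91.8],
    [0.192,-0.365,0,0,0,-0.04,91.8],
    [0.192,-0.365,0,0,0,-0.04,91.8],
    [0.01,-0.397,0,0,0,-0.04,91.8],
    [0.01,-0.397,0,0,0,-0.04,91.8],
    [0.01,-0.397,0,0,0,-0.04,91.8]
  ]
}}

```text
time: 1.6
position: [0.4042, 0.0556, 0.4046]
tcp_rot: [-3.141, -0.0, 1.315]
force: [1.0, -0.5, -0.4]
width: 0.0915
finger_force: 0.0
```

Request:
{"api": "drive_tool", "payload": {
  "increments": [
    [0.01,-0.397,-0.1,0,0,-0.04,91.8],
    [0.01,-0.397,-0.1,0,0,-0.04,91.8],
    [0.01,-0.397,-0.1,0,0,-0.04,91.8],
    [0.01,-0.397,-0.1,0,0,-0.04,91.8],
    [0.01,-0.397,-0.1,0,0,-0.04,91.8],
    [0.01,-0.397,-0.1,0,0,-0.04,91.8],
    [0.01,-0.397,-0.1,0,0,-0.04,91.8],
    [0,0,0,0,0,0,91.8],
    [0,0,0,0,0,0,91.8]
  ]
}}

```text
time: 2.72
position: [0.4127, -0.2761, 0.3204]
tcp_rot: [-3.141, 0.001, 0.439]
force: [-0.1, 0.4, -0.2]
width: 0.0917
finger_force: 0.0
```

Run:
```python
from h import *
shot('wrist','wr1')
s=readout.get_state();print({k:s[k] for k in('time','q','position','tcp_rot','force','moment','width')})
```

```text
{'time': 2.775, 'q': array([-0.14710075,  0.40766088,  0.84164033,  2.03206825, -0.39752172,
        0.87049257, -0.21383374]), 'position': array([ 0.41294326, -0.27551848,  0.32058518]), 'tcp_rot': array([-3.14067070e+00,  4.87859402e-05,  4.40536390e-01]), 'force': array([0.65119462, 0.00215342, 0.12309511]), 'moment': array([-0.11571545,  0.1652513 , -0.00719643]), 'width': 0.09160125016938009}
```

View pics/wr1.png

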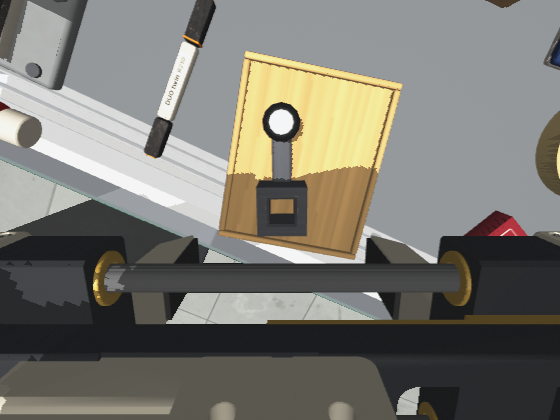

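The wrist view shows the hub top face spanning about (258,182)–(306,231) with its hole centred near (282,206), and the handle head at (281,122). The crank is almost aligned with the tool's axes.

Run:
```python
from h import *
h=w('wr1',282,206,.042);k=w('wr1',281,122,.088);d=k-h
print(h,k,np.hypot(*d[:2]),np.degrees(np.arctan2(d[1],d[0])))
print([w('wr1',*p,.042) for p in[(258,182),(306,182)]])
```

```text
[ 0.41429771 -0.27616863  0.042     ] [ 0.47680434 -0.24608996  0.088     ] 0.06936717659868144 25.69721987412512
[array([ 0.4246633, -0.2488226,  0.042    ]), array([ 0.44195785, -0.28565305,  0.042     ])]
```

Request:
{"api": "drive_tool", "payload": {
  "increments": [
    [0,0,-0.26,0,0,0,91.8],
    [-0.008,-0.004,-0.26,0,0,0,80],
    [0,0,-0.26,0,0,0,70],
    [0,0,-0.15,0,0,0,70],
    [0,0,-0.12,0,0,0,70],
    [0,0,0,0,0,0,70],
    [0,0,0,0,0,0,30],
    [0,0,0,0,0,0,30],
    [0,0,0,0,0,0,30],
    [0,0,0,0,0,0,30],
    [0,0,0,0,0,0,30]
  ],
  "grip_force": 50
}}

```text
time: 4.15
position: [0.4121, -0.2768, 0.1952]
tcp_rot: [3.141, -0.001, 0.439]
force: [-0.1, 0.9, 7.1]
width: 0.0439
finger_force: 49.9
```

Request:
{"api": "drive_tool", "payload": {
  "increments": [
    [0,0,0.1,0,0,0,30],
    [0,0,0.26,0,0,0,30],
    [0,0,0.35,0,0,0,30],
    [0,0,0.35,0,0,0,30],
    [0,0,0.35,0,0,0,30],
    [0.05,0.18,0,0,0,0.056,30],
    [0.05,0.18,0,0,0,0.056,30],
    [0.05,0.18,0,0,0,0.056,30],
    [0.05,0.18,0,0,0,0.056,30],
    [0.05,0.18,0,0,0,0.056,30],
    [0.05,0.18,0,0,0,0.056,30],
    [0,0,0,0,0,0,30]
  ]
}}

```text
time: 5.65
position: [0.448, -0.1459, 0.3642]
tcp_rot: [-3.141, -0.0, 1.498]
force: [-0.2, -0.6, -2.6]
width: 0.0435
finger_force: 49.9
```

Request:
{"api": "drive_tool", "payload": {
  "increments": [
    [0.05,0.18,0,0,0,0.056,30],
    [0.05,0.18,0,0,0,0.056,30],
    [0.05,0.18,0,0,0,0.056,30],
    [0.05,0.18,0,0,0,0.056,30],
    [0.05,0.18,0,0,0,0.056,30],
    [0.05,0.18,0,0,0,0.056,30],
    [0.05,0.18,0,0,0,0.056,30],
    [0.05,0.18,0,0,0,0.056,30],
    [0,0,0,0,0,0.056,30],
    [0,0,0,0,0,0.056,30],
    [0,0,0,0,0,0,30]
  ]
}}

```text
time: 7.02
position: [0.4959, 0.0245, 0.3641]
tcp_rot: [-3.141, -0.0, -3.034]
force: [-0.5, -0.2, -3.2]
width: 0.0438
finger_force: 49.9
```

Run:
```python
from h import *
shot('wrist','wr2');shot('top','top2')
s=readout.get_state();print({k:s[k] for k in('time','q','position','tcp_rot','force','moment','width')})
i=cv2.imread('pics/top2.png')[190:290,140:240];cv2.imwrite('pics/top2c.png',np.hstack([cv2.resize(i,(400,400),interpolation=2),cv2.resize(cv2.imread('pics/wr2.png')[:300],(400,214)).copy() if 0 else cv2.copyMakeBorder(cv2.resize(cv2.imread('pics/wr2.png'),(400,300)),0,100,0,0,0)]))
```

```text
{'time': 7.125, 'q': array([-0.31629055,  0.26728179,  0.19625018,  1.94621856, -0.0636117 ,
        0.934092  ,  1.58755286]), 'position': array([0.49588686, 0.0247946 , 0.36402464]), 'tcp_rot': array([-3.14120278e+00, -1.26981801e-04, -3.03585607e+00]), 'force': array([-0.17952244,  0.05367767, -2.02189382]), 'moment': array([-0.01047381, -0.06460976,  0.01167212]), 'width': 0.043629947913249846}
```

View pics/top2c.png

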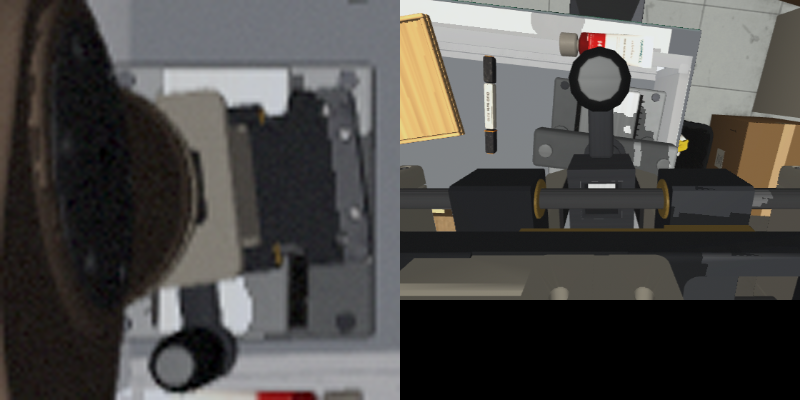

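The top view shows the hub roughly over the screw. The wrist view shows the crank held level, with the handle head at about full-frame px (280,111) and the square end visible through the hole.

Run:
```python
from h import *
s=readout.get_state();p=s['position'];y=s['tcp_rot'][2];print(np.degrees(y))
k=w('wr2',280,111,p[2]-.1892+.082);d=(k-p)[:2];R=np.array([[np.cos(y),np.sin(y)],[-np.sin(y),np.cos(y)]]);print('knob in tool',R@d)
i=cv2.imread('pics/wr2.png')[170:320,200:360];cv2.imwrite('pics/wr2c.png',cv2.resize(i,None,fx=4,fy=4,interpolation=2))
print(px('wr2',[.5,.0284,.149]),px('wr2',[.5,.0284,.117]))
```

```text
-173.94173994023456
knob in tool [0.07169571 0.00182166]
[[288.36914709 237.95925243]] [[287.52811483 223.51054142]]
```

View pics/wr2c.png

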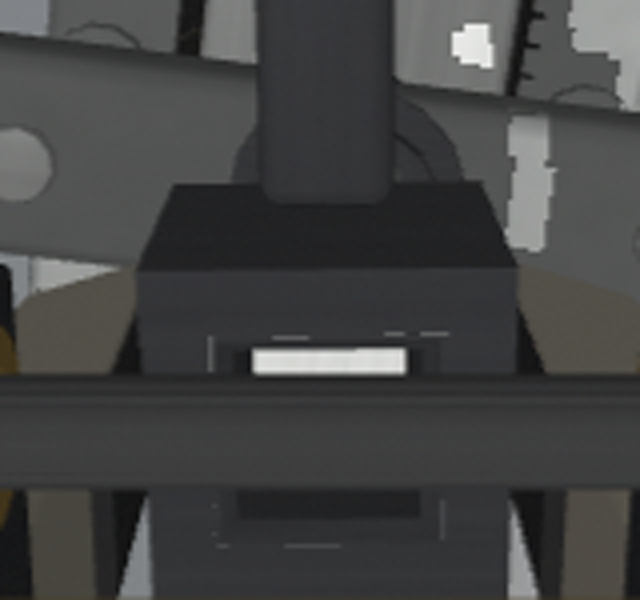

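Collar edges in the crop (232 and 462, row 180) put the screw axis about 2.5–3.5 mm further along +y than the hub, which agrees with the top view. I'll correct and lower in steps.

Request:
{"api": "drive_tool", "payload": {
  "increments": [
    [0.022,0.026,0,0,0,0.008,30],
    [0,0,-0.1,0,0,0,30],
    [0,0,-0.12,0,0,0,30],
    [0,0,-0.06,0,0,0,30],
    [0,0,-0.04,0,0,0,30],
    [0,0,0,0,0,0,30]
  ]
}}

```text
time: 7.88
position: [0.4982, 0.0286, 0.325]
tcp_rot: [-3.142, -0.002, -3.004]
force: [-1.7, -0.8, -2.9]
width: 0.0436
finger_force: 49.9
```

Request:
{"api": "drive_tool", "payload": {
  "increments": [
    [0,0,-0.03,0,0,0,30],
    [0,0,-0.03,0,0,0,30],
    [0,0,0,0,0,0,30]
  ]
}}

```text
time: 8.25
position: [0.4981, 0.0286, 0.3179]
tcp_rot: [-3.142, -0.001, -3.004]
force: [-4.4, -0.4, -4.6]
width: 0.0437
finger_force: 49.9
```

Request:
{"api": "drive_tool", "payload": {
  "increments": [
    [-0.005,0,-0.03,0,0,0,30],
    [0,0,-0.03,0,0,0,30],
    [0,0,-0.025,0,0,0,30],
    [0,0,-0.015,0,0,0,30],
    [0,0,0,0,0,0,30]
  ]
}}

```text
time: 8.88
position: [0.4979, 0.0287, 0.3062]
tcp_rot: [3.142, -0.0, -3.004]
force: [-4.5, 0.3, -1.8]
width: 0.0437
finger_force: 49.9
```

Request:
{"api": "drive_tool", "payload": {
  "increments": [
    [-0.005,0,-0.012,0,0,0,30],
    [0,0,-0.012,0,0,0,30],
    [0,0,0,0,0,0,30]
  ]
}}

```text
time: 9.25
position: [0.4976, 0.0286, 0.306]
tcp_rot: [3.141, 0.002, -3.004]
force: [-14.5, -2.1, 32.6]
width: 0.0439
finger_force: 49.9
```

Request:
{"api": "drive_tool", "payload": {
  "increments": [
    [0,0,0.018,0,0,-0.02,30],
    [0,0,0,0,0,-0.03,30],
    [0,0,0,0,0,-0.05,30],
    [0,0,0,0,0,0,30]
  ]
}}

```text
time: 9.75
position: [0.4972, 0.0288, 0.3061]
tcp_rot: [3.141, -0.0, 2.963]
force: [-7.9, -0.4, 8.6]
width: 0.0441
finger_force: 49.9
```

Run:
```python
from h import *
s=readout.get_state();print({k:s[k] for k in('time','q','position','tcp_rot','force','moment','width')})
```

```text
{'time': 9.75, 'q': array([-0.36274512,  0.3466824 ,  0.25296336,  2.01338304, -0.11970929,
        0.79540776,  1.35171992]), 'position': array([0.49722575, 0.02883504, 0.30611986]), 'tcp_rot': array([ 3.14137942e+00, -1.52907176e-04,  2.96275986e+00]), 'force': array([-7.91396872, -0.38192441,  8.55681842]), 'moment': array([-1.91830232e-01,  1.73851977e+00,  4.47908681e-04]), 'width': 0.044083898931208614}
```

Fitted and turning. The hub sits about 3 mm off the tool axis, so I'll regrip centred on the screw axis before the long turn.

Request:
{"api": "drive_tool", "payload": {
  "increments": [
    [0,0,0,0,0,0,60],
    [0,0,0,0,0,0,60],
    [0.025,-0.002,0,0,0,0,60],
    [0,0,0,0,0,0,60],
    [0,0,0,0,0,0,30],
    [0,0,0,0,0,0,30],
    [0,0,0,0,0,0,30],
    [0,0,0,0,0,0,30]
  ],
  "grip_force": 50
}}

```text
time: 10.75
position: [0.5004, 0.0284, 0.3056]
tcp_rot: [3.142, 0.0, 2.965]
force: [-0.1, -1.2, -1.1]
width: 0.0438
finger_force: 49.5
```

Request:
{"api": "drive_tool", "payload": {
  "increments": [
    [0,0,0,0,0,-0.03,30],
    [0,0,0,0,0,-0.055,30],
    [0,0,0,0,0,-0.055,30],
    [0,0,0,0,0,-0.055,30],
    [0,0,0,0,0,-0.055,30],
    [0,0,0,0,0,0,30]
  ]
}}

```text
time: 11.5
position: [0.5003, 0.0282, 0.3056]
tcp_rot: [-3.141, 0.0, 2.18]
force: [0.1, -2.7, 1.5]
width: 0.0436
finger_force: 49.5
```

Request:
{"api": "drive_tool", "payload": {
  "increments": [
    [0,0,0,0,0,-0.055,30],
    [0,0,0,0,0,-0.055,30],
    [0,0,0,0,0,-0.055,30],
    [0,0,0,0,0,-0.055,30],
    [0,0,0,0,0,-0.055,30],
    [0,0,0,0,0,-0.055,30],
    [0,0,0,0,0,-0.055,30],
    [0,0,0,0,0,-0.055,30],
    [0,0,0,0,0,-0.055,30],
    [0,0,0,0,0,-0.055,30],
    [0,0,0,0,0,0,30]
  ]
}}

```text
time: 12.88
position: [0.4997, 0.0282, 0.3055]
tcp_rot: [-3.141, 0.002, 0.454]
force: [-5.3, -1.8, 7.1]
width: 0.0438
finger_force: 49.5
```

Run:
```python
from h import *
s=readout.get_state();print({k:s[k] for k in('time','q','position','tcp_rot','force','moment','width')})
```

```text
{'time': 12.875, 'q': array([-0.83205361,  0.4711883 ,  0.92388089,  2.04133886, -0.49419328,
        0.86814584, -0.74570065]), 'position': array([0.49968526, 0.02824548, 0.30547457]), 'tcp_rot': array([-3.14074715e+00,  2.16678586e-03,  4.53570221e-01]), 'force': array([-5.32587431, -1.75926271,  7.11006368]), 'moment': array([-0.54529456,  1.20462257, -0.07447902]), 'width': 0.04378303895821082}
```

Request:
{"api": "drive_tool", "payload": {
  "increments": [
    [0,0,0,0,0,-0.05,30],
    [0,0,0,0,0,-0.05,30],
    [0,0,0,0,0,-0.05,30],
    [0,0,0,0,0,-0.05,30],
    [0,0,0,0,0,-0.05,30],
    [0,0,0,0,0,0,30]
  ]
}}

```text
time: 13.62
position: [0.4997, 0.0286, 0.3054]
tcp_rot: [3.141, 0.003, -0.331]
force: [-7.3, 0.6, 10.9]
width: 0.0438
finger_force: 49.5
```

Run:
```python
from h import *
s=readout.get_state();print({k:s[k] for k in('time','q','position','tcp_rot','force','moment','width')})
```

```text
{'time': 13.625, 'q': array([-0.94813268,  0.57785463,  1.14792028,  2.04771416, -0.65909056,
        0.95027475, -1.34760746]), 'position': array([0.49968305, 0.02861182, 0.30540757]), 'tcp_rot': array([ 3.14114734e+00,  2.87945256e-03, -3.31348833e-01]), 'force': array([-7.31778438,  0.58743257, 10.89942657]), 'moment': array([ 0.00572505,  1.58010501, -0.02292085]), 'width': 0.04376449698979719}
```

Request:
{"api": "drive_tool", "payload": {
  "increments": [
    [0,0,0,0,0,-0.05,30],
    [0,0,0,0,0,-0.05,30],
    [0,0,0,0,0,-0.03,30],
    [0,0,0,0,0,0,30]
  ]
}}

```text
time: 14.12
position: [0.4998, 0.0288, 0.3054]
tcp_rot: [3.141, 0.003, -0.738]
force: [-6.8, 1.3, 9.2]
width: 0.0441
finger_force: 49.5
```

Request:
{"api": "drive_tool", "payload": {
  "increments": [
    [0,0,0,0,0,-0.015,30],
    [0,0,0,0,0,-0.015,30],
    [0,0,0,0,0,0,30]
  ]
}}

```text
time: 14.5
position: [0.4998, 0.0288, 0.3054]
tcp_rot: [3.141, 0.003, -0.832]
force: [-5.6, 1.8, 8.6]
width: 0.0442
finger_force: 49.6
```

Run:
```python
from h import *
s=readout.get_state();print({k:s[k] for k in('time','q','position','tcp_rot','force','moment','width')})
```

```text
{'time': 14.5, 'q': array([-0.98914265,  0.64865119,  1.25526263,  2.04955731, -0.74594732,
        1.01105262, -1.75155511]), 'position': array([0.49984725, 0.02884335, 0.30540843]), 'tcp_rot': array([ 3.14068690e+00,  2.88307707e-03, -8.31767425e-01]), 'force': array([-5.63247209,  1.79688556,  8.57457649]), 'moment': array([0.24555101, 1.35263843, 0.12419136]), 'width': 0.04418749681490809}
```

Request:
{"api": "drive_tool", "payload": {
  "increments": [
    [0,0,0,0,0,-0.015,30],
    [0,0,0,0,0,-0.015,30],
    [0,0,0,0,0,0,30]
  ]
}}

```text
time: 14.88
position: [0.4999, 0.0289, 0.3054]
tcp_rot: [3.14, 0.003, -0.925]
force: [-5.8, 1.4, 8.6]
width: 0.0438
finger_force: 49.8
```

Request:
{"api": "drive_tool", "payload": {
  "increments": [
    [0,0,0,0,0,-0.015,30],
    [0,0,0,0,0,-0.015,30],
    [0,0,0,0,0,0,30]
  ]
}}

```text
time: 15.25
position: [0.4999, 0.029, 0.3054]
tcp_rot: [3.14, 0.002, -1.018]
force: [-6.7, 1.3, 8.9]
width: 0.0438
finger_force: 50.2
```

Run:
```python
from h import *
s=readout.get_state();print({k:s[k] for k in('time','q','position','tcp_rot','force','moment','width')})
```

```text
{'time': 15.25, 'q': array([-0.99468362,  0.66105421,  1.27177576,  2.04956594, -0.75912792,
        1.02190437, -1.92367325]), 'position': array([0.49993376, 0.02897715, 0.30539827]), 'tcp_rot': array([ 3.13990128e+00,  2.40752528e-03, -1.01842527e+00]), 'force': array([-6.71421109,  1.25313216,  8.87110983]), 'moment': array([0.18445399, 1.11303037, 0.99762932]), 'width': 0.043833564108649074}
```

Request:
{"api": "drive_tool", "payload": {
  "increments": [
    [0,0,0,0,0,-0.01,30],
    [0,0,0,0,0,0,30]
  ],
  "grip_force": 60
}}

```text
time: 15.5
position: [0.5, 0.029, 0.3054]
tcp_rot: [3.14, 0.002, -1.049]
force: [-6.7, 1.7, 8.8]
width: 0.0439
finger_force: 60.4
```

Run:
```python
from h import *
s=readout.get_state();print({k:s[k] for k in('time','q','position','tcp_rot','force','moment','width')})
```

```text
{'time': 15.5, 'q': array([-0.99535809,  0.66253439,  1.27365489,  2.04949243, -0.76056274,
        1.023219  , -1.95267731]), 'position': array([0.49996172, 0.02902972, 0.30540277]), 'tcp_rot': array([ 3.13972870e+00,  2.29100205e-03, -1.04894672e+00]), 'force': array([-6.74192893,  1.70924184,  8.82594624]), 'moment': array([0.15489634, 1.12402595, 1.30537247]), 'width': 0.04392433143809754}
```

Request:
{"api": "drive_tool", "payload": {
  "increments": [
    [0,0,0,0,0,-0.01,30],
    [0,0,0,0,0,0,30]
  ]
}}

```text
time: 15.75
position: [0.5, 0.0291, 0.3054]
tcp_rot: [3.139, 0.002, -1.079]
force: [-6.6, 0.7, 8.1]
width: 0.0438
finger_force: 61.1
```

Run:
```python
from h import *
s=readout.get_state();print({k:s[k] for k in('time','q','position','tcp_rot','force','moment','width')})
```

```text
{'time': 15.75, 'q': array([-0.99601808,  0.66397706,  1.27535314,  2.04937086, -0.76162408,
        1.02440197, -1.98177142]), 'position': array([0.49999013, 0.0290808 , 0.30539147]), 'tcp_rot': array([ 3.13933625e+00,  2.00621441e-03, -1.07920398e+00]), 'force': array([-6.64115291,  0.73714001,  8.12157049]), 'moment': array([0.04172608, 1.14271941, 1.83888488]), 'width': 0.043820646964104974}
```

Request:
{"api": "drive_tool", "payload": {
  "increments": [
    [0,0,0,0,0,-0.01,30],
    [0,0,0,0,0,-0.01,30],
    [0,0,0,0,0,0,30]
  ]
}}

```text
time: 16.12
position: [0.5001, 0.0289, 0.3054]
tcp_rot: [3.139, 0.001, -1.141]
force: [-5.3, -1.5, 6.3]
width: 0.044
finger_force: 62.7
```

Run:
```python
from h import *
s=readout.get_state();print({k:s[k] for k in('time','q','position','tcp_rot','force','moment','width')})
```

```text
{'time': 16.125, 'q': array([-0.99701797,  0.66670439,  1.27869737,  2.04922555, -0.76380936,
        1.02590383, -2.04083023]), 'position': array([0.50014439, 0.02893492, 0.30538091]), 'tcp_rot': array([ 3.13910251e+00,  7.77643444e-04, -1.14094879e+00]), 'force': array([-5.25440204, -1.50498909,  6.28515261]), 'moment': array([-0.3375821 ,  0.79403934,  2.5552093 ]), 'width': 0.0439621886432}
```

Request:
{"api": "drive_tool", "payload": {
  "increments": [
    [0,0,0,0,0,-0.01,30],
    [0,0,0,0,0,-0.01,30],
    [0,0,0,0,0,0,30]
  ]
}}

```text
time: 16.5
position: [0.5004, 0.0284, 0.3054]
tcp_rot: [3.14, -0.001, -1.206]
force: [-3.7, -3.8, 1.5]
width: 0.0453
finger_force: 65.7
```

Run:
```python
from h import *
s=readout.get_state();print({k:s[k] for k in('time','q','position','tcp_rot','force','moment','width')})
shot('wrist','wr3')
```

```text
{'time': 16.5, 'q': array([-0.99768287,  0.66937486,  1.2823486 ,  2.04924322, -0.76619101,
        1.02669502, -2.10256985]), 'position': array([0.50036575, 0.02843672, 0.3054187 ]), 'tcp_rot': array([ 3.13958033e+00, -1.05923295e-03, -1.20613755e+00]), 'force': array([-3.6530497 , -3.80391576,  1.48520263]), 'moment': array([-1.06036294,  0.51226798,  2.9473893 ]), 'width': 0.04532985160946773}
```

View pics/wr3.png

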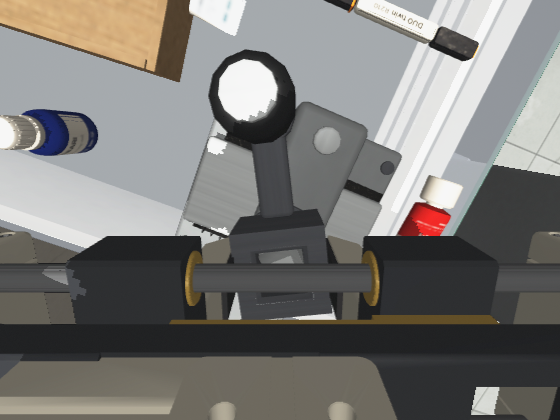

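The wrist view shows the crank lagging the fingers, with the handle head at (252,92) rather than column 280, and the fingers wedged open to 45 mm at 3 N m. The screw is on its hard stop.

Request:
{"api": "drive_tool", "payload": {
  "increments": [
    [0,0,0,0,0,0,60],
    [0,0,0,0,0,0,70],
    [0,0,0,0,0,0,70]
  ]
}}

```text
time: 16.92
position: [0.5005, 0.0287, 0.3055]
tcp_rot: [-3.141, 0.001, -1.213]
force: [-0.0, 0.7, -0.3]
width: 0.0683
finger_force: 0.0
```

Run:
```python
from h import *
s=readout.get_state();p=s['position'];y=s['tcp_rot'][2];print(p,np.degrees(y),s['force'],s['moment'],s['q'])
shot('wrist','wr4')
# knob blob: bright disk, search near
g=cv2.cvtColor(cv2.imread('pics/wr4.png'),6)[30:160,190:320];m=(g>190).astype(np.uint8)
n,l,st,c=cv2.connectedComponentsWithStats(m)
for i in range(1,n):
    if st[i,4]>500:print(st[i],c[i]+[190,30])
for q in[(252,91)]:
    for nm in('wr3','wr4'):
        k=w(nm,*q,.199);d=(k-[.5003,.0284,0])[:2];print(nm,np.hypot(*d),np.degrees(np.arctan2(d[1],d[0])))
cv2.imwrite('pics/wr4c.png',cv2.resize(cv2.imread('pics/wr4.png')[30:330,170:400],None,fx=2,fy=2))
```

```text
[0.50047691 0.0286683  0.30552455] -69.51052694741107 [-0.04590192  0.71761885 -0.31070872] [ 0.00856729  0.1646336  -0.03992583] [-0.99789208  0.66946326  1.28333604  2.04959493 -0.76959767  1.02731174
 -2.10708113]
[  0  57  15  53 548] [195.54014599 113.48357664]
wr3 0.07825070614825527 -63.44006776892942
wr4 0.07794428520005514 -63.50203780187256
```

View pics/wr4c.png

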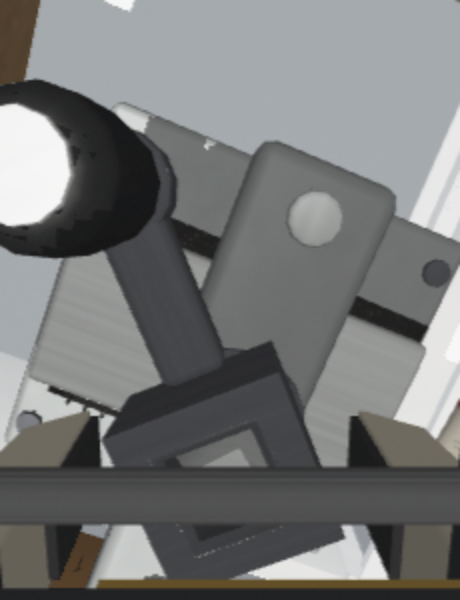

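The wrist crop shows the crank turned back relative to the fingers after release, with the head at full px (178,112). I'll compute its yaw.

Run:
```python
from h import *
C=lambda x,y:(170+x/2,30+y/2)
k=w('wr4',*C(15,165),.199);d=(k-[.5003,.0284,0])[:2];print(np.hypot(*d),np.degrees(np.arctan2(d[1],d[0])))
# hub top edges z .153
P=[w('wr4',*C(*p),.153) for p in[(104,437),(285,373),(344,540)]]
for a,b in((0,1),(1,2)):
    e=P[b]-P[a];print('hub',np.hypot(*e[:2]),np.degrees(np.arctan2(e[1],e[0])))
a,b=w('wr4',*C(178,462),.149),w('wr4',*C(250,435),.149)
e=b-a;print('sq/hole edge',np.hypot(*e[:2]),np.degrees(np.arctan2(e[1],e[0])))
# beam edge
a,b=w('wr4',*C(200,290),.107),w('wr4',*C(250,160),.107);e=b-a;print('beam',np.degrees(np.arctan2(e[1],e[0])))
```

```text
0.07744393314329168 -48.13067072956197
hub 0.04397040320439286 -139.1400193937262
hub 0.044580871996642374 130.4860886548953
sq/hole edge 0.01850589094303431 -137.58173042339988
beam -90.94327585549348
```

Request:
{"api": "drive_tool", "payload": {
  "increments": [
    [0,0,0,0,0,0.057,75],
    [0,0,0,0,0,0.057,75],
    [0,0,0,0,0,0,60],
    [0,0,0,0,0,0,30],
    [0,0,0,0,0,0,30],
    [0,0,0,0,0,0,30],
    [0,0,0,0,0,0,30]
  ],
  "grip_force": 45
}}

```text
time: 17.85
position: [0.5003, 0.0285, 0.3055]
tcp_rot: [3.141, -0.0, -0.856]
force: [-0.4, 0.3, -1.3]
width: 0.0436
finger_force: 44.7
```

Run:
```python
from h import *
s=readout.get_state();print({k:s[k] for k in('time','q','position','tcp_rot','force','moment','width')})
```

```text
{'time': 17.85, 'q': array([-0.96601491,  0.60472561,  1.19124567,  2.0482235 , -0.6940326 ,
        0.97033946, -1.83354815]), 'position': array([0.50031424, 0.02850804, 0.30549192]), 'tcp_rot': array([ 3.14112263e+00, -2.77808374e-05, -8.55732581e-01]), 'force': array([-0.3619007 ,  0.31369553, -1.33042277]), 'moment': array([-0.06388757,  0.1013975 ,  0.045495  ]), 'width': 0.0435798172855965}
```

Request:
{"api": "drive_tool", "payload": {
  "increments": [
    [0,0,0.05,0,0,0,30],
    [0,0,0.08,0,0,0,30],
    [0,0,0.1,0,0,0,30],
    [0,0,0.13,0,0,0,30],
    [0,0,0.14,0,0,0,30],
    [0,0,0,0,0,0,30]
  ]
}}

```text
time: 18.6
position: [0.5008, 0.0284, 0.3671]
tcp_rot: [-3.139, -0.001, -0.855]
force: [-0.3, 0.6, -3.2]
width: 0.044
finger_force: 44.6
```

Request:
{"api": "drive_tool", "payload": {
  "increments": [
    [-0.066,-0.264,0,0,0,0.035,30],
    [-0.066,-0.264,0,0,0,0.035,30],
    [-0.066,-0.264,0,0,0,0.035,30],
    [-0.066,-0.264,0,0,0,0.035,30],
    [-0.066,-0.264,0,0,0,0.035,30],
    [-0.066,-0.264,0,0,0,0.035,30],
    [-0.066,-0.264,0,0,0,0.035,30],
    [-0.066,-0.264,0,0,0,0.035,30],
    [-0.066,-0.264,0,0,0,0.035,30],
    [-0.066,-0.264,0,0,0,0.035,30],
    [0,0,0,0,0,0,30]
  ]
}}

```text
time: 19.98
position: [0.4196, -0.2908, 0.3657]
tcp_rot: [3.141, 0.0, 0.241]
force: [-0.2, 0.1, -1.9]
width: 0.0435
finger_force: 44.6
```

Run:
```python
from h import *
s=readout.get_state();print({k:s[k] for k in('time','position','tcp_rot','force','moment','width')})
shot('top','top5');shot('scene','sc5')
i=cv2.imread('pics/top5.png')[195:295,145:365];j=cv2.imread('pics/sc5.png')[180:340,200:440]
cv2.imwrite('pics/c5.png',np.hstack([cv2.copyMakeBorder(cv2.resize(i,(396,180),interpolation=2),0,84,0,0,0) if 0 else cv2.resize(i[:,:110],(330,300),interpolation=2),cv2.resize(j,(450,300),interpolation=2)]))
```

```text
{'time': 19.975, 'position': array([ 0.41962421, -0.29083962,  0.3656939 ]), 'tcp_rot': array([3.14058591e+00, 3.69564640e-04, 2.40562613e-01]), 'force': array([-0.19934964,  0.09509162, -1.94198699]), 'moment': array([-0.08537914,  0.2264414 , -0.05968226]), 'width': 0.043528069209019}
```

View pics/c5.png

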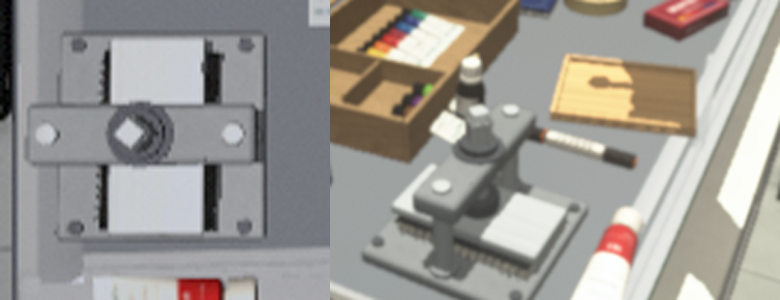

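The top crop shows the square now at about 45°, which matches 5.5 rad, and the plate down on the pad. The scene crop shows the pad in place, bottle_a standing and the tray clear. Lowering the crank now.

Request:
{"api": "drive_tool", "payload": {
  "increments": [
    [0.012,0.025,-0.2,0,0,0,30],
    [0,0,-0.28,0,0,0,30],
    [0,0,-0.28,0,0,0,30],
    [0,0,-0.28,0,0,0,30],
    [0,0,-0.2,0,0,0,30],
    [0,0,-0.08,0,0,0,30],
    [0,0,-0.05,0,0,0,30],
    [0,0,-0.02,0,0,0,30],
    [0,0,0,0,0,0,30]
  ]
}}

```text
time: 21.2
position: [0.4229, -0.2853, 0.1993]
tcp_rot: [3.141, -0.001, 0.244]
force: [-0.3, 0.7, -1.9]
width: 0.0438
finger_force: 44.6
```

Request:
{"api": "drive_tool", "payload": {
  "increments": [
    [0,0,-0.01,0,0,0,30],
    [0,0,-0.01,0,0,0,30],
    [0,0,0,0,0,0,30]
  ]
}}

```text
time: 21.58
position: [0.4226, -0.2854, 0.1967]
tcp_rot: [3.141, -0.0, 0.244]
force: [-0.7, -0.0, 1.8]
width: 0.0436
finger_force: 44.7
```

Request:
{"api": "drive_tool", "payload": {
  "increments": [
    [0,0,-0.01,0,0,0,30],
    [0,0,-0.008,0,0,0,30],
    [0,0,0,0,0,0,30]
  ]
}}

```text
time: 21.95
position: [0.4223, -0.2852, 0.1942]
tcp_rot: [-3.141, 0.0, 0.244]
force: [-3.5, 1.8, 5.3]
width: 0.0438
finger_force: 44.9
```

Request:
{"api": "drive_tool", "payload": {
  "increments": [
    [0,0,0,0,0,0,50],
    [0,0,0,0,0,0,60],
    [0,0,0,0,0,0,60],
    [0,0,0.1,0,0,0,60],
    [0,0,0.3,0,0,0,60],
    [0,0,0.4,0,0,0,60],
    [0,0,0.4,0,0,0,60],
    [0,0,0.2,0,0,0,60],
    [0,0,0,0,0,0,60],
    [0,0,0,0,0,0,60]
  ]
}}

```text
time: 23.2
position: [0.4224, -0.285, 0.3619]
tcp_rot: [-3.141, 0.0, 0.245]
force: [0.5, 0.7, -0.4]
width: 0.0599
finger_force: 0.0
```

Run:
```python
from h import *
s=readout.get_state();print({k:s[k] for k in('time','position','force','width')})
shot('scene','sc6');shot('wrist','wr6')
cv2.imwrite('pics/c6.png',np.hstack([cv2.resize(cv2.imread('pics/sc6.png'),(400,300)),cv2.resize(cv2.imread('pics/wr6.png'),(400,300))]))
```

```text
{'time': 23.2, 'position': array([ 0.42237853, -0.28495526,  0.36189119]), 'force': array([ 0.48735721,  0.68275917, -0.41795193]), 'width': 0.05988861320941762}
```

View pics/c6.png

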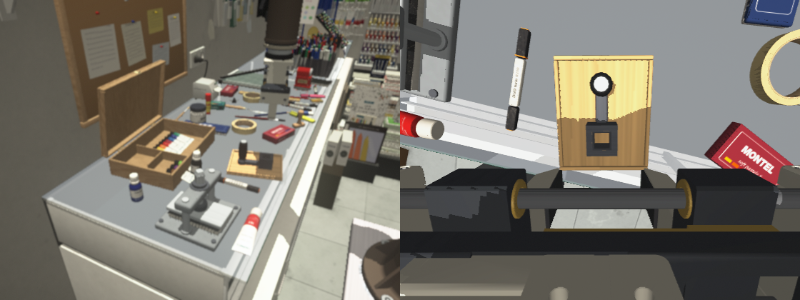

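The crank lies flat in the middle of the tray, with its hub at (602,138) and head at (601,84) in the right half. Both bottles are standing, at (135,187) and (195,160) on the left, and the pad is in the press. I'm handing the job in.

```bash
python3 -c "
from h import *
print(workorder.finish_job())"
```

```text
the job is handed in; nothing more can be done
None
```

I turned the press down to its hard stop with the crank, laid the crank flat in the tray again, and handed the job in at about 23 s, with the pad still in the press and both bottles standing. The hand-in call returned no verdict.

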